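# Feed one blank from the stack and clamp it

## Task

Slide only the top steel plate off the stack and along onto the fixture's bed, between the guides and up against the end stop, while the hinged clamp bar stands open. Then swing the clamp bar down until it rests on that plate. Leave the other two plates stacked in their pocket and do not disturb the tape measure and the pliers lying beside the fixture.

Things in the scene. Friction and masses are not known exactly. Their poses are not given: they have to be found in the camera images.
- fixture: Loading fixture fixed to the bench: grey base 116 x 262 x 10 mm (x, y, z); origin under the base's centre, z up. Stack pocket at its +y end, aluminium bed at its -y end, clamp bar hinged on its -x side at y -85 mm. A plate is loaded by sliding it in the -y direction; that takes about 2 to 5 N.
- pocket (a point): Middle of the stack pocket's floor: fixture x 0, y +64, z 10 mm; axes as the fixture's. Low posts at the sides and a ledge at the +y end hold the two lower plates; their tops are at z 26 mm of the fixture, so the top plate is free on all sides.
- seat (a point): Centre of the underside of a plate fully home on the bed: fixture x 0, y -59.5, z 28 mm; axes as the fixture's. The bed's top is at fixture z 28 mm, 2 mm below the top plate's underside in the stack, and runs from y +2 to -110 mm. Guides 6 mm high stand 64 mm apart, with a flared mouth at y 0 to -17 mm.
- stop (a point): Upper edge of the end stop's face, in the bed's middle: fixture x 0, y -110, z 36 mm; axes as the fixture's. It stands 8 mm above the bed.
- clamp (a joint): Angle of the steel clamp bar: 0 = level, its rubber pad on a seated plate; 1.57 = upright. Starts at 1.3 to 1.55; stop at 1.7. Swings in the fixture's x-z plane, down towards +x. Friction keeps it at any angle; 2 to 3 N near the free end move it. Bar 108 mm long from the hinge, 22 mm wide, 8 mm thick (rubber-sleeved end 25 wide, 9.5 thick).
- top_plate: Uppermost of three equal plain steel plates 60 x 100 x 10 mm (x, y, z), 0.3 to 0.65 kg; origin at the centre of its underside, y along its length. Starts with its underside at fixture z 30 mm, up to 2 mm and 0.03 rad off the stack's middle; it stands wholly above the pocket's posts.
- middle_plate: Second plate of the stack, same size; underside at fixture z 20 mm; must stay in the pocket.
- bottom_plate: Lowest plate of the stack, same size; underside at fixture z 10 mm; must stay in the pocket.
- clamp_hinge (a point): Point on the clamp bar's hinge axis: fixture x -49, y -85, z 43.5 mm; axes as the fixture's.
- clamp_end (a point): Point on the upper face of the clamp bar, 85 mm from the hinge, 4.5 mm above the bar's middle plane, at the start of the rubber-sleeved end; its x axis points along the bar away from the hinge, z out of the upper face (the face to push on to close).
- tape_measure: Yellow tape measure 60 x 69 x 31 mm lying loose beside the stack on the fixture's -x side; origin under its centre.
- pliers: Red-handled pliers 57 x 180 x 15 mm lying loose on the fixture's +x side; origin under its centre.
There are look-alikes about, which are no part of the job. What is shaped like the top_plate but turquoise is not meant.

How it is judged:
By the outcome, as a careful person would: the job done as asked, in the order asked, and still so for the second after the job is handed in, with the robot touching nothing.
It also fails if it takes over 48 s, if anything falls off the work surface, if the arm or the gripper's body presses on something with over 40 N, if the wrist force passes 120 N, or if a joint passes its speed limit or range.

## Robot

A 6-joint arm with a two-finger parallel gripper is mounted at the origin on the work surface; the furniture and walls round the work are solid. World frame = base frame: x ahead of the robot, y to its left, z up, the work surface at z = 0. Lengths are in m, angles in rad, forces in N, time in s.
With the tool pointing down it reaches from about 0.3 to 0.875 m from the base axis. Payload 6.4 kg.
Tool frame: the origin (TCP) lies at the very end of the fingers, on their centre line; the grasp point (between the pads) lies 19 mm behind it; z points along the fingers, y is the line along which they close (so a half turn about z gives the same grasp; the last joint's range is limited). The gripper opens to 85 mm and grips with 20 to 120 N. Pads are 22 mm wide; open, the fingers measure 114 mm over their backs; the gripper's body (76 mm by 85 mm) begins 54 mm behind the grasp point. The pads swing forward as they close: fully open they stand 13 mm farther back than shut.
Start: joints at [-1.31, 0.181, 1.607, -0, 1.354, -0.206], TCP at [0.259, -0.513, 0.231] pointing down, gripper open.
Joint ranges: [-2.99, 2.99], [-0.89, 2.07], [0.3, 2.58], [-1.14, 4.28], [0, 2.63], [-3.12, 3.12]. Speed limits (rad/s): [2.57, 2.57, 3.01, 3.14, 3.14, 3.14].

## Interface

Orientations are given as a unit quaternion [w, x, y, z].
In Python, from bench import ctrl, camera, calibration, order, outline_of gives the robot as it stands.
- The arm moves only by the tool move_arm, never from a script. Its argument "series" is a list that holds one entry, the list of rows, each a list of 5 numbers: the opening, from 0 (shut) to 1 (fully open), then the shift along the tool's x, y, z in mm, then the turn about the tool's z in rad. A call has exactly 10 rows; each row is the pose to reach, as a shift and turn from the pose commanded when the call began, along the tool's axes at that moment; what a row does not reach only later rows make up. A row lasts 1/12 s, in which the tool goes at most 41.7 mm and 7.16 degrees, less where a joint would pass 70% of its speed; a pose out of reach is approached as far as the arm can. A call with a gripper value outside its range is refused whole. The fingers move at their own pace and stop on an object; the grip force is fixed at half the most. Time passes only in rows, so rows that repeat a pose let the fingers close, or fill a call up. It gives the time, the measured TCP pose, the force, the opening and the grip force at its end, in the units of the state.
- ctrl.get_obs(): the state, without advancing time (a new reading comes with each control period).
- camera(name): name is "scene" or "top" or "wrist"; returns (picture, depth): 384x512x3 uint8, blue, green, red; 384x512 float32, m along the optical axis (not along the pixel's ray), 0 where there is no reading.
- calibration(name): a dict with "intrinsics" (3x3 intrinsics, pixels), "rvec" (rotation vector, rad) and "tvec" (3), from world to camera coordinates, as OpenCV has them. Camera axes: x right, y down, z forward; pixel columns grow to the right and rows downward; lengths in m; the calibration is good to about 2 mm. A picture is of the moment at which its call begins: read the wrist's pose just before it. calibration takes no time and is no camera call; for the wrist camera it gives the pose at the moment of the call.
- order.hand_in(): hands the job in; it is judged then, once.
Trained networks look in the newest picture that a camera, given by its name, has taken for a name from the list of things; names that differ only in an ending like _2 or _b are one class to them, and where a whole thing is asked for, a point or a joint stands for the part that bears it (a point fixed in the world has none). Each returns a list of dicts, best first, with "conf" (0 to 1); they miss things now and then, are a little off and sometimes report something else, mostly with a low value. They report only what shows in the picture. A call takes as long as a camera call. They do not tell look-alikes from the thing itself.
- outline_of(target, camera): "region" (384x512 bool, what is visible of it) and "bbox" ([centre column, centre row, width, height] in pixels, round what is visible of it).
The state is a dict: "time_s": time; "q": joint angles; "dq": joint speeds; "joint_efforts": joint torques, N m; "eef_pos": TCP position; "eef_rot": TCP orientation; "wrist_force": force on the tool from outside, world axes, zero at the start; "torque": the same for the moment, N m; "opening": opening from 0.0 (shut) to 1.0 (fully open); "grasp_force": force on a finger pad.
Only numpy, scipy, OpenCV 4.12 (cv2) and the standard library are available. Lean on these libraries where they do the work, as an engineer would, in place of code of your own. Each camera call takes 0.05 s, during which the arm holds its last target. There are 200 camera calls.

## Working session

There is one attempt and no reset: what is moved stays moved. The work goes in short steps, Python scripts to look and compute and a tool call to move; the robot and the scene stay as the last step left them, time stands still between calls to the robot, and variables do not carry over. Pictures are saved under pics/ and viewed, at most 11 in all, crops included, and the job is handed in when it is done.

Besides the shell and the picture viewer there is one more tool, called after "Request:" as name(argument=value, ...) on one line, values as JSON. move_arm: Moves the arm, as the interface text tells. Its arguments: {"type":"object","properties":{"series":{"type":"array","items":{"type":"array","items":{"type":"array","items":{"type":"number"}}}}},"required":["series"]}

```bash
mkdir -p pics; ls
cat > h.py <<'E'
import numpy as np, cv2
from bench import ctrl, camera, calibration, order, outline_of
def cal(n):
    c=calibration(n); R=cv2.Rodrigues(np.array(c["rvec"],float))[0]
    return np.array(c["intrinsics"],float),R,np.array(c["tvec"],float).ravel()
def cloud(depth,c,mask=None):
    K,R,t=c
    m=depth>0
    if mask is not None: m&=mask
    v,u=np.nonzero(m); z=depth[v,u]
    P=np.stack([(u-K[0,2])/K[0,0]*z,(v-K[1,2])/K[1,1]*z,z],1)
    return (P-t)@R,u,v
def proj(p,c):
    K,R,t=c; q=K@(R@np.asarray(p,float)+t); return q[:2]/q[2]
E
python3 - <<'E'
from h import *
ims=[]
for n in ["scene","top"]:
    p,d=camera(n); cv2.imwrite(f"pics/{n}0.png",p); np.save(f"{n}0.npy",d); c=cal(n)
    for t in ["fixture","top_plate","clamp","tape_measure","pliers"]:
        for r in outline_of(t,n)[:4]:
            P,u,v=cloud(d,c,r["region"])
            print(n,t,round(r["conf"],2),np.round(r["bbox"]),np.round(np.median(P,0),3) if len(P) else None)
o=ctrl.get_obs(); print(o["eef_pos"],o["eef_rot"],o["time_s"])
E
```

```text
pics
scene fixture 0.87 [229. 171.  86. 128.] [0.497 0.149 0.025]
scene top_plate 0.87 [312. 321.  68.  60.] [0.157 0.322 0.01 ]
scene top_plate 0.73 [240. 287.  59.  34.] [0.303 0.352 0.01 ]
scene top_plate 0.62 [222. 195.  49.  38.] [0.47  0.231 0.04 ]
scene clamp 0.87 [257. 131.  12.  45.] [0.503 0.081 0.109]
scene tape_measure 0.79 [278. 221.  38.  36.] [0.352 0.193 0.029]
scene pliers 0.61 [168. 186.  37.  54.] [0.599 0.263 0.012]
scene pliers 0.19 [228. 173.  86. 125.] [0.498 0.147 0.026]
top fixture 0.72 [274. 151. 116.  87.] [0.507 0.139 0.024]
top top_plate 0.86 [195. 228.  46.  45.] [0.304 0.344 0.009]
top top_plate 0.66 [250. 157.  42.  39.] [0.473 0.222 0.038]
top top_plate 0.64 [204. 293.  33.  46.] [0.16  0.315 0.009]
top clamp 0.61 [320. 139.  16.  29.] [0.504 0.073 0.109]
top clamp 0.22 [272. 151. 114.  86.] [0.506 0.139 0.023]
top tape_measure 0.6 [267. 209.  30.  25.] [0.358 0.181 0.028]
top pliers 0.6 [239. 112.  69.  39.] [0.602 0.253 0.01 ]
[ 0.25876602 -0.5134955   0.23129682] [ 2.75785913e-06  9.72884709e-01  2.31290603e-01 -1.59417030e-05] 0.6
```

```bash
python3 - <<'E'
import cv2,numpy as np
a=cv2.imread("pics/scene0.png"); b=cv2.imread("pics/top0.png")
A=cv2.resize(a[60:360,120:370],None,fx=1.6,fy=1.6); B=cv2.resize(b[70:330,160:360],None,fx=1.9,fy=1.9)
h=max(A.shape[0],B.shape[0]); C=np.zeros((h,A.shape[1]+B.shape[1],3),np.uint8)
C[:A.shape[0],:A.shape[1]]=A; C[:B.shape[0],A.shape[1]:]=B; cv2.imwrite("pics/c0.png",C); print(C.shape)
E
python3 - <<'E'
from h import *
# plate edge estimate from both cameras
for n in ["scene","top"]:
    d=np.load(f"{n}0.npy"); c=cal(n); P,u,v=cloud(d,c)
    # stack top: z 0.035..0.046 near
    m=(abs(P[:,0]-.47)<.08)&(abs(P[:,1]-.22)<.09)&(P[:,2]>.035)&(P[:,2]<.047)
    r=cv2.minAreaRect(P[m,:2].astype(np.float32)); print(n,"stack",m.sum(),r,np.median(P[m,2]))
    m=(abs(P[:,0]-.5)<.16)&(abs(P[:,1]-.14)<.2)&(P[:,2]>.006)&(P[:,2]<.014)
    print(n,"base",m.sum(),cv2.minAreaRect(P[m,:2].astype(np.float32)))
    m=(P[:,2]>.06)&(abs(P[:,0]-.5)<.15)&(abs(P[:,1]-.1)<.2)
    q=P[m]; print(n,"clamp",m.sum(),q.min(0),q.max(0))
E
```

```text
(494, 780, 3)
scene stack 1038 ((0.48713549971580505, 0.20860885083675385), (0.08206771314144135, 0.14708392322063446), 20.629905700683594) 0.039694628289347306
scene base 2031 ((0.5158160328865051, 0.17697206139564514), (0.2772705554962158, 0.2640620172023773), 27.516956329345703)
scene clamp 276 [0.4911638  0.06085307 0.06114389] [0.5224109  0.09313978 0.15417919]
top stack 1044 ((0.48039835691452026, 0.20072324573993683), (0.08086284250020981, 0.1432328224182129), 26.582443237304688) 0.03838490517815612
top base 2246 ((0.5603505373001099, 0.1631058305501938), (0.26198193430900574, 0.36053234338760376), 41.04975891113281)
top clamp 221 [0.4926022  0.05879035 0.06105957] [0.52346503 0.08807822 0.15329646]
```

View pics/c0.png

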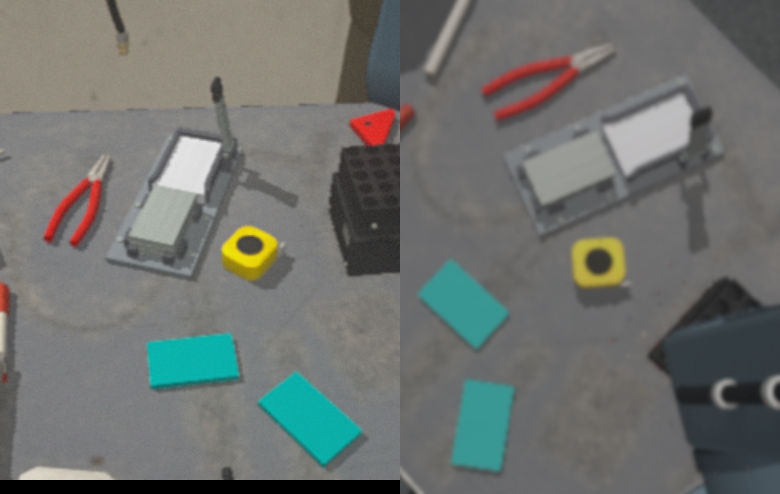

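The candidates are the grey steel stack at scene (222,195) and two turquoise look-alikes at (240,287) and (312,321). I choose the grey one on the fixture: in the crop it lies at its near end, the white bed at the far end and the clamp upright.

Run:
```python
from h import *
o=ctrl.get_obs(); w,x,y,z=o["eef_rot"]
from scipy.spatial.transform import Rotation as Ro
Rt=Ro.from_quat([x,y,z,w]).as_matrix()
K,R,t=cal("wrist"); C=-R.T@t
print(K, "cam in tool",Rt.T@(C-o["eef_pos"]),"cam axis in tool\n",Rt.T@R.T)
print(Rt)
```

```text
[[266.88743525   0.         258.10379525]
 [  0.         266.88743525 186.17043588]
 [  0.           0.           1.        ]] cam in tool [ 0.08463602 -0.0005494  -0.14227109] cam axis in tool
 [[-1.29688507e-05 -9.45743400e-01 -3.24914483e-01]
 [ 9.99999184e-01  4.02880218e-04 -1.21259645e-03]
 [ 1.27770670e-03 -3.24914233e-01  9.45742623e-01]]
[[ 8.93009314e-01  4.50038182e-01 -2.97431444e-05]
 [ 4.50038181e-01 -8.93009314e-01 -1.27404902e-05]
 [-3.22946120e-05 -2.00817426e-06 -9.99999999e-01]]
```

Request:
move_arm(series=[[[0,40,-38,-20,0],[0,80,-76,-40,0],[0,120,-115,-60,0],[0,160,-154,-80,0],[0,200,-192,-100,0],[0,240,-231,-110,0],[0,275,-265,-110,0],[0,305,-295,-110,0],[0,335,-325,-110,0],[0,365,-354,-110,0]]])

```text
time_s: 1.43
eef_pos: [0.391, -0.1328, 0.3348]
eef_rot: [0.001, 0.973, 0.231, 0.001]
wrist_force: [1.4, 0.2, 0.6]
opening: 0.001
grasp_force: 0.0
```

Request:
move_arm(series=[[[0,36,-25,0,0],[0,72,-50,0,0],[0,108,-75,0,0],[0,144,-100,0,0],[0,180,-125,0,0],[0,180,-125,0,0],[0,180,-125,0,0],[0,180,-125,0,0],[0,180,-125,0,0],[0,180,-125,0,0]]])

```text
time_s: 2.27
eef_pos: [0.4949, 0.0567, 0.3339]
eef_rot: [0.0, 0.973, 0.23, -0.0]
wrist_force: [0.5, -1.0, 0.3]
opening: 0.004
grasp_force: 0.0
```

Run:
```python
from h import *
o=ctrl.get_obs(); print(o["eef_pos"],o["time_s"])
c=cal("wrist"); p,d=camera("wrist"); cv2.imwrite("pics/w1.png",cv2.resize(p,None,fx=1.5,fy=1.5)); cv2.imwrite("w1raw.png",p); np.save("w1.npy",d)
import pickle; pickle.dump(c,open("w1c.pkl","wb"))
for t in ["fixture","top_plate","clamp","tape_measure","pliers"]:
    for r in outline_of(t,"wrist")[:3]:
        P,u,v=cloud(d,c,r["region"]); print(t,round(r["conf"],2),np.round(r["bbox"]),np.round(np.median(P,0),3))
        if r["conf"]>.4: np.save(f"m_{t}.npy",r["region"])
```

```text
[0.49491409 0.05668696 0.33390921] 2.2667
fixture 0.8 [201. 113. 160.  74.] [0.522 0.137 0.026]
top_plate 0.87 [ 66. 236.  49.  57.] [0.167 0.316 0.01 ]
top_plate 0.83 [ 67. 165.  60.  66.] [0.31  0.348 0.01 ]
tape_measure 0.81 [163. 183.  44.  37.] [0.365 0.181 0.03 ]
pliers 0.78 [177.  26. 119.  42.] [0.605 0.256 0.012]
```

View pics/w1.png

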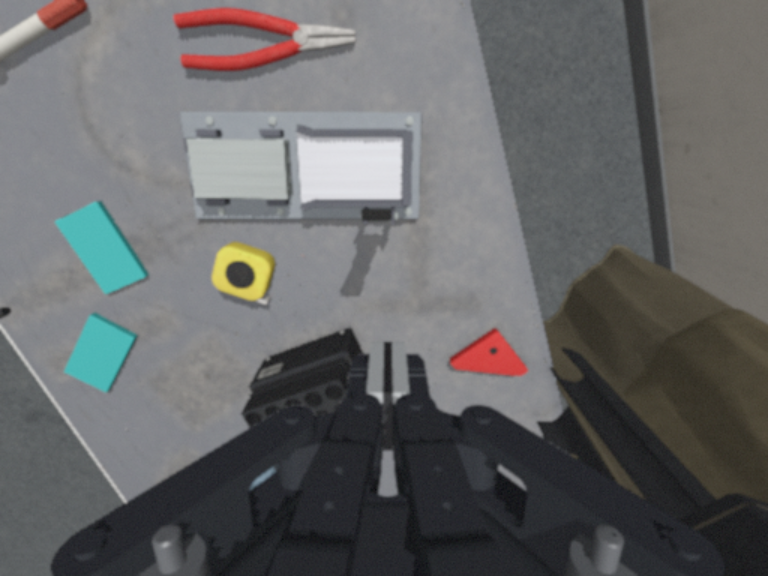

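Request:
move_arm(series=[[[0,14,-24,20,0],[0,28,-48,42,0],[0,42,-72,65,0],[0,56,-96,90,0],[0,70,-120,110,0],[0,83,-134,130,0],[0,83,-134,134,0],[0,83,-134,134,0],[0,83,-134,134,0],[0,83,-134,134,0]]])

```text
time_s: 3.4
eef_pos: [0.5099, 0.2143, 0.2011]
eef_rot: [0.0, 0.973, 0.231, 0.001]
wrist_force: [-0.4, 0.3, 1.2]
opening: -0.001
grasp_force: 0.0
```

Run:
```python
from h import *
o=ctrl.get_obs(); print(o["eef_pos"],o["eef_rot"],o["time_s"])
c=cal("wrist"); p,d=camera("wrist"); cv2.imwrite("pics/w2.png",cv2.resize(p,None,fx=1.5,fy=1.5)); cv2.imwrite("w2raw.png",p); np.save("w2.npy",d)
import pickle; pickle.dump(c,open("w2c.pkl","wb"))
for t in ["fixture","top_plate","clamp"]:
    for r in outline_of(t,"wrist")[:2]:
        P,u,v=cloud(d,c,r["region"]); print(t,round(r["conf"],2),np.round(r["bbox"]),np.round(np.median(P,0),3))
```

```text
[0.50989185 0.21430832 0.20114844] [1.91785091e-04 9.72998602e-01 2.30808956e-01 9.53521852e-04] 3.4
fixture 0.62 [303. 205. 232. 136.] [0.52  0.133 0.027]
top_plate 0.93 [102. 315.  56.  50.] [0.189 0.329 0.01 ]
top_plate 0.71 [239. 189.  85.  50.] [0.477 0.225 0.04 ]
clamp 0.77 [384. 250.  67.  46.] [0.512 0.08  0.124]
```

View pics/w2.png

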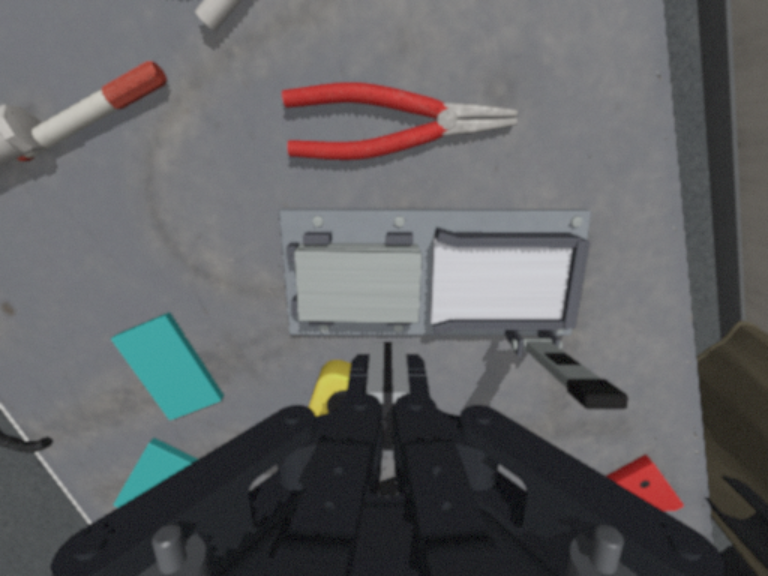

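The view shows the steel stack at (358,287), bed (503,283), and clamp standing upright with its end at (590,395). I'll fit the fixture pose from the corners.

Run:
```python
from h import *
import pickle
from scipy.optimize import least_squares
c=pickle.load(open("w2c.pkl","rb")); K,R,t=c
def ray(u,v,z):
    C=-R.T@t; dd=R.T@np.linalg.inv(K)@[u,v,1]; return C+dd*(z-C[2])/dd[2]
im=cv2.imread("w2raw.png")
pts={(58,131):(281,210),(58,-131):(589,211),(-58,131):(292,336)}
src=np.array([k for k in pts])/1e3; dst=np.array([ray(u/1.5,v/1.5,.01)[:2] for u,v in pts.values()])
f=lambda q:(src@np.array([[np.cos(q[2]),np.sin(q[2])],[-np.sin(q[2]),np.cos(q[2])]])+q[:2]-dst).ravel()
s=least_squares(f,[.5,.16,.46]); print("fixture",s.x,np.degrees(s.x[2]),"res mm",s.fun*1e3)
fx,fy,a=s.x; Rf=np.array([[np.cos(a),-np.sin(a)],[np.sin(a),np.cos(a)]])
inv=lambda P:(np.asarray(P)[:2]-[fx,fy])@Rf*1e3
# plate top via colour/depth: cloud in fixture frame
for u,v in [(296,249),(421,249),(421,323),(298,323)]: print("plate corner",inv(ray(u/1.5,v/1.5,.04)))
for u,v in [(433,240),(572,247),(566,320),(431,322)]: print("bed corner",inv(ray(u/1.5,v/1.5,.028)))
P,u,v=cloud(np.load("w2.npy"),c); F=(P[:,:2]-[fx,fy])@Rf*1e3
m=(P[:,2]>.06)&(abs(F[:,1]+85)<30)&(abs(F[:,0]+40)<60)
q=np.c_[F[m],P[m,2]*1e3]; print("clamp",m.sum(),q.min(0),q.max(0)); 
for z0 in (70,90,110,130,150):
    k=abs(q[:,2]-z0)<6
    if k.sum(): print(z0,k.sum(),np.median(q[k],0))
o=ctrl.get_obs();print("tcp fix",inv(o["eef_pos"]))
big=cv2.resize(im,None,fx=3,fy=3,interpolation=cv2.INTER_CUBIC)
def ln(pl,z,col):
    q=[proj(np.r_[Rf@np.array(p)/1e3+[fx,fy],z],c)*3+1 for p in pl]; cv2.polylines(big,[np.int32(q)],True,col,1)
ln([(58,131),(58,-131),(-58,-131),(-58,131)],.01,(0,255,0))
ln([(30,114),(30,14),(-30,14),(-30,114)],.04,(0,0,255))
ln([(32,2),(32,-110),(-32,-110),(-32,2)],.028,(255,0,0))
cv2.imwrite("pics/ov.png",big[390:700,520:1280]); print("tool yaw",2*np.arctan2(o["eef_rot"][2],o["eef_rot"][1]))
```

```text
fixture [0.5037651  0.16637023 0.46820147] 26.825968071194602 res mm [-1.4150972   1.48823168  2.49036583 -3.06661101 -1.07526863  1.57837933]
plate corner [ 32.92508841 112.02834411]
plate corner [32.70116077 14.37602675]
plate corner [-30.75301699  12.79563973]
plate corner [-30.52840226 115.18753996]
bed corner [37.0379186   3.85919389]
bed corner [  30.97673922 -108.99615673]
bed corner [ -33.80801666 -113.32867862]
bed corner [-35.44499174   3.08058329]
clamp 1258 [-49.52074117 -96.41761562  60.03891774] [-23.29880253 -71.04549105 153.10523117]
70 88 [-40.46621913 -79.25289791  70.53463635]
90 106 [-35.5258838  -77.41891798  90.69925408]
110 123 [-32.812225   -79.01159183 110.46953754]
130 154 [-27.82021717 -79.30328899 131.06351691]
150 383 [-27.08394276 -82.4178682  150.40111106]
tcp fix [27.05016679 40.2211565 ]
tool yaw 0.4656534123183275
```

View pics/ov.png

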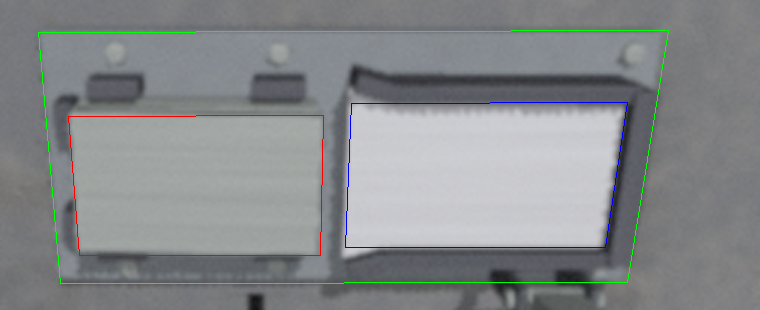

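Request:
move_arm(series=[[[0,-10,-35,0,0],[0,-20,-70,10,0],[0,-26,-101,40,0],[0,-26,-101,75,0],[0,-26,-101,110,0],[0,-26,-101,140,-0.003],[0,-26,-101,160,-0.003],[0,-26,-101,168,-0.003],[0,-26,-101,168,-0.003],[0,-26,-101,168,-0.003]]])

```text
time_s: 4.43
eef_pos: [0.4412, 0.2936, 0.0327]
eef_rot: [-0.0, 0.973, 0.233, 0.0]
wrist_force: [0.4, -0.8, 1.0]
opening: -0.003
grasp_force: 0.0
```

```bash
cat > fx.py <<'E'
from h import *
fx,fy,a=.5037651,.1663702,.4682; Rf=np.array([[np.cos(a),-np.sin(a)],[np.sin(a),np.cos(a)]])
inv=lambda P:(np.asarray(P)[...,:2]-[fx,fy])@Rf*1e3
def st():
    o=ctrl.get_obs(); print("t",o["time_s"],"tcp fix",np.round(inv(o["eef_pos"]),1),"z",round(o["eef_pos"][2]*1e3,1),"F fix",np.round(inv(o["wrist_force"]+np.array([fx,fy,0]))/1e3,2),round(o["wrist_force"][2],2),"yaw",round(2*np.arctan2(o["eef_rot"][2],o["eef_rot"][1]),4)); return o
def shot(name,boxes=()):
    c=cal("wrist"); p,d=camera("wrist"); big=cv2.resize(p,None,fx=3,fy=3,interpolation=cv2.INTER_CUBIC)
    for pl,z,col in boxes:
        q=[proj(np.r_[Rf@np.array(k)/1e3+[fx,fy],z],c)*3+1 for k in pl]; cv2.polylines(big,[np.int32(q)],True,col,1)
    np.save("d.npy",d); return big,d,c
E
python3 - <<'E'
from fx import *
st()
b,d,c=shot("w3",[([(30,114),(30,14),(-30,14),(-30,114)],.04,(0,0,255))]); cv2.imwrite("pics/w3.png",cv2.resize(b,None,fx=.52,fy=.52))
E
```

```text
t 4.4333 tcp fix [  1.6 141.8] z 32.7 F fix [-0.03 -0.85] 1.0 yaw 0.4693
```

View pics/w3.png

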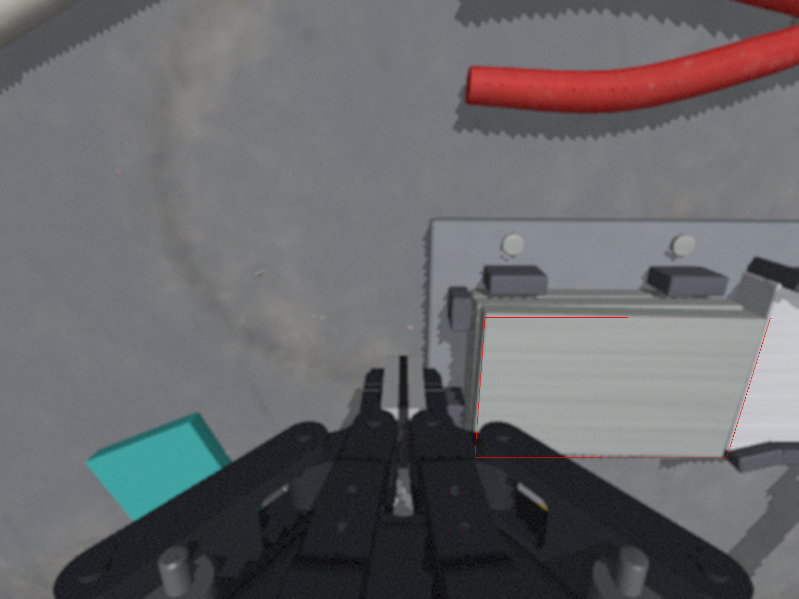

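The finger tips stand at (403,375), clear behind the plate's rear edge (480,390), and the overlay matches the plate. Next is the push.

Request:
move_arm(series=[[[0,0,5,0,0],[0,0,9,0,0],[0,0,12,0,0],[0,0,15,0,0],[0,-1,19,0,0],[0,-1,24,0,0],[0,-1,29,0,0],[0,-1,34,0,0],[0,-1,39,0,0],[0,-1,44,0,0]]])

```text
time_s: 5.32
eef_pos: [0.4595, 0.2543, 0.0323]
eef_rot: [-0.001, 0.973, 0.233, 0.0]
wrist_force: [-2.4, 5.0, 3.9]
opening: 0.002
grasp_force: 3.1
```

Request:
move_arm(series=[[[0,0,5,0,0],[0,0,10,0,0],[0,0,15,0,0],[0,0,20,0,0],[0,0,25,0,0],[0,0,30,0,0],[0,0,35,0,0],[0,0,38,0,0],[0,0,38,0,0],[0,0,38,0,0]]])

```text
time_s: 6.15
eef_pos: [0.477, 0.22, 0.0323]
eef_rot: [-0.0, 0.973, 0.233, 0.0]
wrist_force: [-1.1, 3.0, 3.9]
opening: -0.001
grasp_force: 2.0
```

Run:
```python
from fx import *
st()
b,d,c=shot("w4",[([(32,2),(32,-110),(-32,-110),(-32,2)],.028,(255,0,0)),([(30,114),(30,14),(-30,14),(-30,114)],.03,(0,0,255))]); cv2.imwrite("pics/w4.png",cv2.resize(b,None,fx=.52,fy=.52))
```

```text
t 6.15 tcp fix [ 0.4 59.9] z 32.3 F fix [0.35 3.22] 3.9 yaw 0.4696
```

View pics/w4.png

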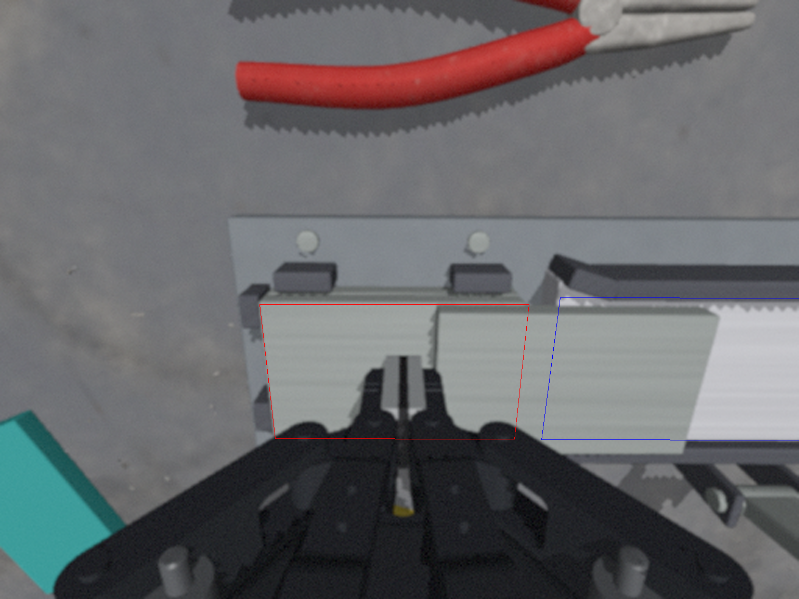

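The plate is straight (rear edge x≈435, nose at x≈715 on the bed), and the middle plate still fills the pocket outline.

Request:
move_arm(series=[[[0,0,5,-1,0],[0,0,10,-1,0],[0,0,15,-1,0],[0,0,20,-1,0],[0,0,25,-1,0],[0,0,30,-1,0],[0,0,35,-1,0],[0,0,40,-1,0],[0,0,44,-1,0],[0,0,46,-1,0]]])

```text
time_s: 7.03
eef_pos: [0.4977, 0.1785, 0.0328]
eef_rot: [-0.0, 0.973, 0.232, -0.0]
wrist_force: [-2.3, 2.5, -0.1]
opening: -0.001
grasp_force: 1.7
```

Run:
```python
from fx import *
st()
b,d,c=shot("w5",[([(30,-9.5),(30,-109.5),(-30,-109.5),(-30,-9.5)],.038,(255,0,0)),([(30,114),(30,14),(-30,14),(-30,114)],.03,(0,0,255))]); cv2.imwrite("pics/w5.png",cv2.resize(b,None,fx=.52,fy=.52))
```

```text
t 7.0333 tcp fix [ 0.1 13.6] z 32.8 F fix [-0.91  3.23] -0.09 yaw 0.4692
```

View pics/w5.png

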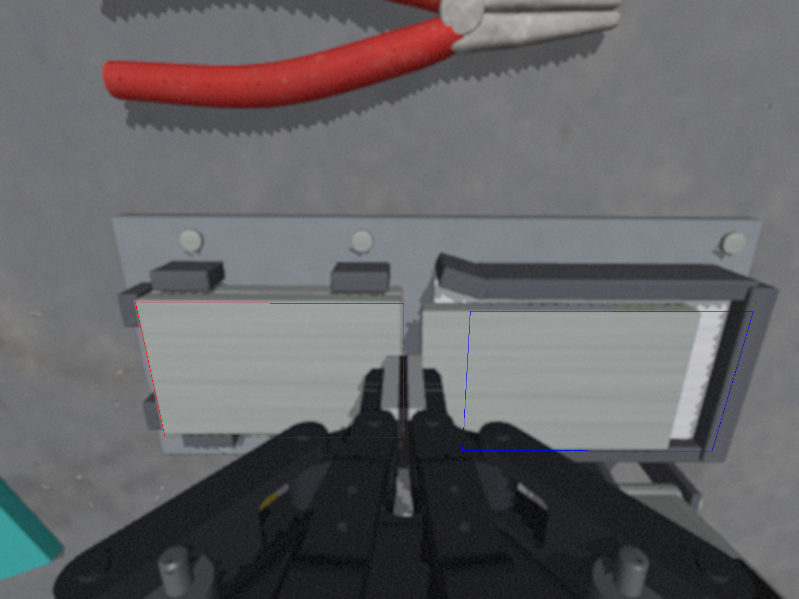

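The plate's nose is at (698,306) and the stop face at about (735,310), so some 12–18 mm remain. I'll go on slowly, watching the force.

Request:
move_arm(series=[[[0,0,2,0,0],[0,0,4,0,0],[0,0,6,0,0],[0,0,7,0,0],[0,0,8,0,0],[0,0,9,0,0],[0,0,10,0,0],[0,0,11,0,0],[0,0,12,0,0],[0,0,13,0,0]]])

```text
time_s: 7.92
eef_pos: [0.5034, 0.1674, 0.0328]
eef_rot: [-0.0, 0.973, 0.233, 0.0]
wrist_force: [-1.3, 4.0, 2.0]
opening: -0.002
grasp_force: 1.8
```

Request:
move_arm(series=[[[0,0,0.5,0,0],[0,0,1,0,0],[0,0,1.5,0,0],[0,0,2,0,0],[0,0,2,0,0],[0,0,2,0,0],[0,0,2,0,0],[0,0,2,0,0],[0,0,2,0,0],[0,0,2,0,0]]])

```text
time_s: 8.75
eef_pos: [0.5043, 0.1656, 0.0328]
eef_rot: [0.0, 0.973, 0.233, 0.0]
wrist_force: [-2.0, 3.3, 0.9]
opening: 0.0
grasp_force: 1.3
```

Run:
```python
from fx import *
st()
b,d,c=shot("w6",[([(30,-9.5),(30,-109.5),(-30,-109.5),(-30,-9.5)],.038,(255,0,0))]); cv2.imwrite("pics/w6.png",cv2.resize(b,None,fx=.52,fy=.52))
```

```text
t 8.75 tcp fix [ 0.1 -0.9] z 32.8 F fix [-0.27  3.83] 0.93 yaw 0.4698
```

View pics/w6.png

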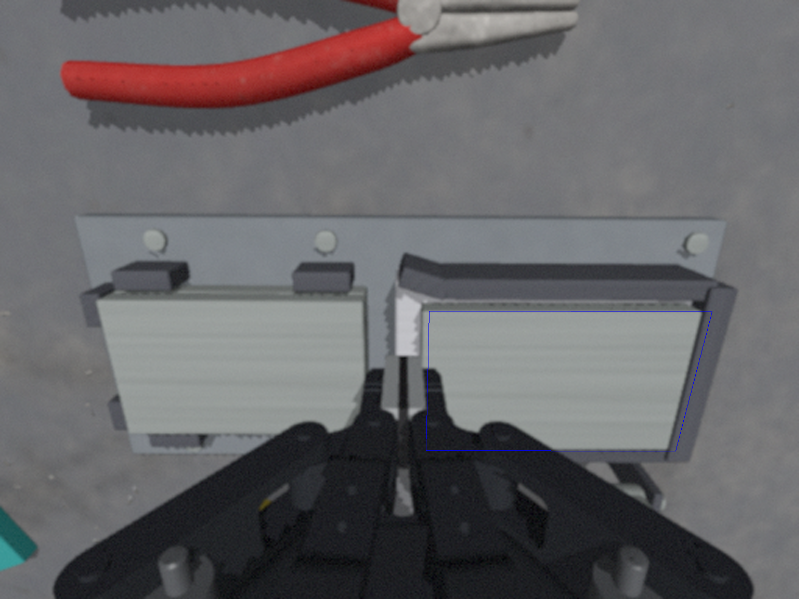

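The nose is at (697,306) with the stop face at about (703,310), so 1–3 mm remain.

Request:
move_arm(series=[[[0,0,0.3,0,0],[0,0,0.6,0,0],[0,0,0.9,0,0],[0,0,1.2,0,0],[0,0,1.5,0,0],[0,0,1.5,0,0],[0,0,1.5,0,0],[0,0,1.5,0,0],[0,0,1.5,0,0],[0,0,1.5,0,0]]])

```text
time_s: 9.63
eef_pos: [0.5049, 0.1643, 0.0328]
eef_rot: [-0.0, 0.973, 0.233, 0.0]
wrist_force: [-1.8, 3.2, 1.8]
opening: 0.0
grasp_force: 1.9
```

Request:
move_arm(series=[[[0,0,0.2,0,0],[0,0,0.4,0,0],[0,0,0.6,0,0],[0,0,0.8,0,0],[0,0,1,0,0],[0,0,1,0,0],[0,0,1,0,0],[0,0,1,0,0],[0,0,1,0,0],[0,0,1,0,0]]])

```text
time_s: 10.47
eef_pos: [0.5053, 0.1636, 0.0328]
eef_rot: [-0.0, 0.973, 0.233, -0.0]
wrist_force: [-1.9, 5.0, 1.6]
opening: -0.0
grasp_force: 2.5
```

Request:
move_arm(series=[[[0,0,0.2,0,0],[0,0,0.4,0,0],[0,0,0.6,0,0],[0,0,0.8,0,0],[0,0,1,0,0],[0,0,1,0,0],[0,0,1,0,0],[0,0,1,0,0],[0,0,1,0,0],[0,0,1,0,0]]])

```text
time_s: 11.3
eef_pos: [0.5054, 0.1635, 0.0328]
eef_rot: [-0.001, 0.973, 0.233, -0.0]
wrist_force: [-2.7, 8.0, 3.3]
opening: 0.004
grasp_force: 4.4
```

Run:
```python
from fx import *
st()
```

```text
t 11.3 tcp fix [ 0.1 -3.3] z 32.8 F fix [1.23 8.31] 3.34 yaw 0.4697
```

The plate is against the stop: the force rises to 8 N with no further motion. One last light press, then retreat upward.

Request:
move_arm(series=[[[0,0,0.5,0,0],[0,0,1,0,0],[0,0,1,0,0],[0,0,-4,0,0],[0,0,-10,0,0],[0,0,-12,-30,0],[0,0,-12,-70,0],[0,0,-12,-110,0],[0,0,-12,-150,0],[0,0,-12,-167,0]]])

```text
time_s: 12.13
eef_pos: [0.5032, 0.1731, 0.2058]
eef_rot: [0.001, 0.973, 0.233, 0.004]
wrist_force: [0.2, 0.1, 0.5]
opening: -0.001
grasp_force: 0.0
```

Run:
```python
from fx import *
st()
b,d,c=shot("w7",[([(30,-9.5),(30,-109.5),(-30,-109.5),(-30,-9.5)],.038,(255,0,0))]); cv2.imwrite("pics/w7.png",cv2.resize(b,None,fx=.52,fy=.52))
P,u,v=cloud(d,c); F=np.c_[inv(P),P[:,2]*1e3]
m=(F[:,2]>60)&(abs(F[:,1]+85)<25)&(abs(F[:,0]+30)<50); q=F[m]
for z0 in (70,90,110,130,150):
    k=abs(q[:,2]-z0)<6
    if k.sum(): print(z0,k.sum(),np.median(q[k],0))
print(q.max(0))
```

```text
t 12.1333 tcp fix [2.5 6.3] z 205.8 F fix [0.24 0.04] 0.54 yaw 0.4698
70 56 [-40.26634218 -78.85762097  70.80836069]
90 72 [-35.47393013 -77.22071168  91.328427  ]
110 90 [-32.6290505  -80.16686793 110.13541117]
130 104 [-27.73952406 -77.85565064 131.82632818]
150 380 [-27.33832917 -82.78403486 150.62622009]
[-23.51166771 -71.06996487 152.65555   ]
```

View pics/w7.png

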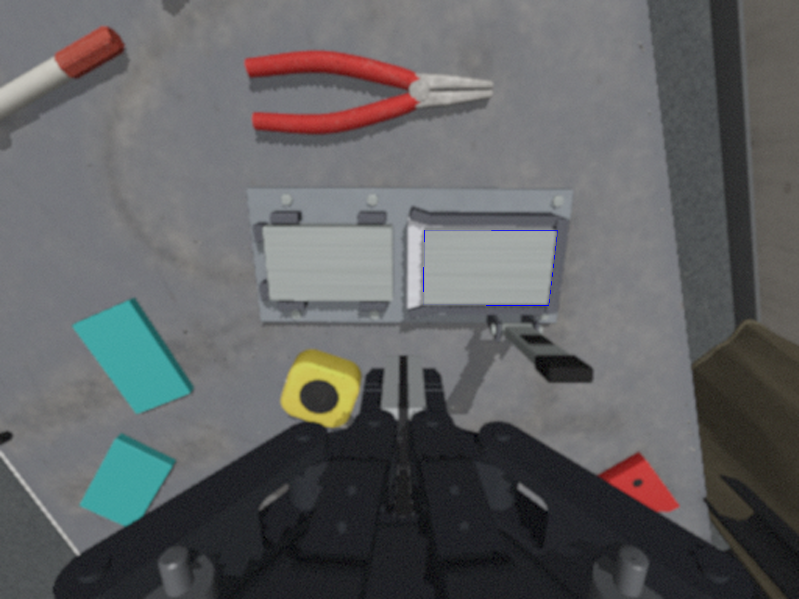

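Plate fully home in the outline at (490,267), two plates left in the pocket, tools undisturbed. I'll go to the bar's outer side next.

Request:
move_arm(series=[[[0,-15,15,0,0],[0,-35,40,0,0],[0,-55,65,0,0],[0,-78,93,0,0],[0,-78,93,0,0],[0,-78,93,20,0],[0,-78,93,45,0],[0,-78,93,70,0],[0,-78,93,70,0],[0,-78,93,70,0]]])

```text
time_s: 13.02
eef_pos: [0.4718, 0.055, 0.1287]
eef_rot: [-0.0, 0.973, 0.233, -0.002]
wrist_force: [0.7, -0.8, 0.4]
opening: -0.001
grasp_force: 0.0
```

Run:
```python
from fx import *
st()
for th in np.arange(1.4,-.01,-.1):
    r=90; u=np.array([np.cos(th),np.sin(th)]); n=np.array([-u[1],u[0]]); c=np.array([-49,43.5])+r*u+4.75*n
    print(round(th,1),np.round(c-[11,0],0))
```

```text
t 13.0167 tcp fix [-78.9 -85. ] z 128.7 F fix [ 0.23 -1.04] 0.37 yaw 0.4696
1.4 [-49. 133.]
1.3 [-41. 131.]
1.2 [-32. 129.]
1.1 [-23. 126.]
1.0 [-15. 122.]
0.9 [ -8. 117.]
0.8 [ -1. 111.]
0.7 [  6. 105.]
0.6 [12. 98.]
0.5 [17. 91.]
0.4 [21. 83.]
0.3 [25. 75.]
0.2 [27. 66.]
0.1 [29. 57.]
-0.0 [30. 48.]
```

Request:
move_arm(series=[[[0,12,0,0,0],[0,24,0,0,0],[0,31,0,0,0],[0,38,0,0,0],[0,46,0,0,0],[0,52,0,1,0],[0,58,0,4,0],[0,64,0,7,0],[0,70,0,11,0],[0,75,0,15,0]]])

```text
time_s: 13.85
eef_pos: [0.5406, 0.0892, 0.1145]
eef_rot: [0.0, 0.973, 0.233, 0.0]
wrist_force: [-0.8, -0.8, -0.3]
opening: -0.002
grasp_force: 0.5
```

Run:
```python
from fx import *
st()
p,d=camera("scene"); c=cal("scene"); P,u,v=cloud(d,c); F=np.c_[inv(P),P[:,2]*1e3]
m=(F[:,2]>55)&(abs(F[:,1]+85)<14)&(F[:,0]>-60)&(F[:,0]<60)
cv2.imwrite("pics/s8.png",cv2.resize(p[60:220,160:330],None,fx=4,fy=3.5,interpolation=cv2.INTER_CUBIC))
```

```text
t 13.85 tcp fix [ -1.9 -85.5] z 114.5 F fix [-1.08 -0.35] -0.27 yaw 0.4698
```

View pics/s8.png

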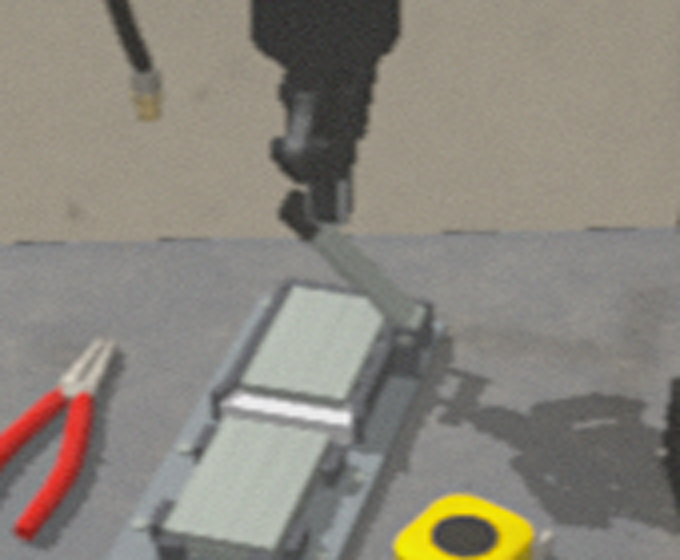

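The bar is at roughly 45° with the fingers on its upper face at (325,215), and the plate is still seated.

Request:
move_arm(series=[[[0,5,0,4,0],[0,9,0,9,0],[0,15,0,16,0],[0,20,0,23,0],[0,24,0,31,0],[0,28,0,39,0],[0,30,0,46,0],[0,31,0,52,0],[0,32,0,57,0],[0,32,0,60,0]]])

```text
time_s: 14.73
eef_pos: [0.5681, 0.1035, 0.0539]
eef_rot: [-0.0, 0.973, 0.233, -0.0]
wrist_force: [0.5, 0.1, 0.8]
opening: 0.003
grasp_force: 0.3
```

Request:
move_arm(series=[[[0,0,0,1,0],[0,0,0,2,0],[0,0,0,3,0],[0,0,0,4,0],[0,0,0,5,0],[0,0,0,5,0],[0,0,0,5,0],[0,0,0,5,0],[0,0,0,5,0],[0,0,0,5,0]]])

```text
time_s: 15.57
eef_pos: [0.5684, 0.1034, 0.0498]
eef_rot: [0.0, 0.973, 0.233, 0.0]
wrist_force: [-0.1, -0.1, 0.2]
opening: 0.003
grasp_force: 0.0
```

Request:
move_arm(series=[[[0,0,0,0.5,0],[0,0,0,1,0],[0,0,0,1.5,0],[0,0,0,2,0],[0,0,0,2,0],[0,0,0,2,0],[0,0,0,2,0],[0,0,0,2,0],[0,0,0,2,0],[0,0,0,2,0]]])

```text
time_s: 16.4
eef_pos: [0.5685, 0.1034, 0.0481]
eef_rot: [0.0, 0.973, 0.233, 0.0]
wrist_force: [-1.9, 0.2, 5.3]
opening: 0.003
grasp_force: 2.7
```

Request:
move_arm(series=[[[0,0,0,0.4,0],[0,0,0,0.8,0],[0,0,0,1.2,0],[0,0,0,1.5,0],[0,0,0,1.5,0],[0,0,0,1.5,0],[0,0,0,1.5,0],[0,0,0,1.5,0],[0,0,0,1.5,0],[0,0,0,1.5,0]]])

```text
time_s: 17.23
eef_pos: [0.5687, 0.1034, 0.0479]
eef_rot: [0.0, 0.973, 0.233, 0.0]
wrist_force: [-6.4, -0.9, 15.0]
opening: -0.002
grasp_force: 7.6
```

The pad is on the plate: 15 N and no further motion at z 47.9. Lift straight off and check.

Request:
move_arm(series=[[[0,0,0,-3,0],[0,0,0,-10,0],[0,0,0,-30,0],[0,0,0,-60,0],[0,0,0,-95,0],[0,0,0,-130,0],[0,0,0,-160,0],[0,0,0,-180,0],[0,0,0,-180,0],[0,0,0,-180,0]]])

```text
time_s: 18.07
eef_pos: [0.5691, 0.1034, 0.2277]
eef_rot: [0.0, 0.973, 0.233, 0.001]
wrist_force: [-0.0, -0.8, -0.7]
opening: 0.002
grasp_force: 0.0
```

Request:
move_arm(series=[[[0,0,-25,0,0],[0,0,-50,0,0],[0,0,-75,0,0],[0,0,-90,0,0],[0,0,-90,0,0],[0,0,-90,0,0],[0,0,-90,0,0],[0,0,-90,0,0],[0,0,-90,0,0],[0,0,-90,0,0]]])

```text
time_s: 18.9
eef_pos: [0.5279, 0.1829, 0.2261]
eef_rot: [0.0, 0.973, 0.232, -0.0]
wrist_force: [-0.1, -0.3, -0.1]
opening: 0.003
grasp_force: 0.0
```

Run:
```python
from fx import *
st()
b,d,c=shot("w9",[([(30,-9.5),(30,-109.5),(-30,-109.5),(-30,-9.5)],.038,(255,0,0))]); cv2.imwrite("pics/w9.png",cv2.resize(b,None,fx=.52,fy=.52))
P,u,v=cloud(d,c); F=np.c_[inv(P),P[:,2]*1e3]
for x in range(-40,60,15):
    k=(abs(F[:,0]-x)<5)&(abs(F[:,1]+85)<7)
    if k.sum(): print(x,np.round(np.median(F[k,2]),1))
```

```text
t 18.9 tcp fix [29.   3.9] z 226.1 F fix [-0.22 -0.2 ] -0.07 yaw 0.4686
-40 47.0
-25 47.3
-10 47.1
5 47.1
20 47.1
35 47.3
50 47.7
```

View pics/w9.png

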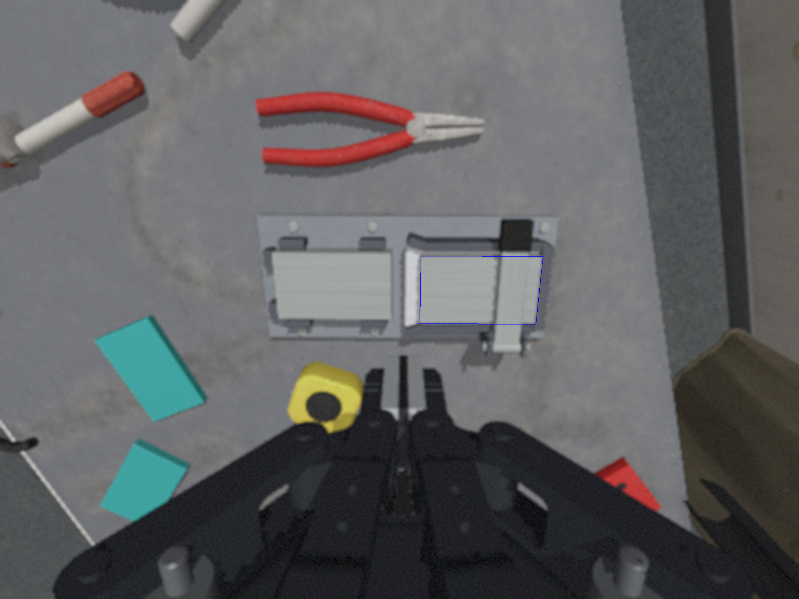

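The clamp bar lies level across the seated plate (515,285). The two other plates are in the pocket (332,285) and the tools are untouched.

```bash
python3 -c "
from bench import order
print(order.hand_in())"
```

```text
the job is handed in; nothing more can be done
None
```

The top plate is on the bed against the end stop with the clamp bar level on it, the other two plates are still in their pocket, the tape measure and pliers were not moved, and the job was handed in at about 19 s; no verdict came back.

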